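# Loosen the pressure vessel's plug with its reversible ratchet

### The arm

A 6-joint arm with a two-finger parallel gripper is mounted at the origin on the work surface. World frame = base frame: x ahead of the robot, y to its left, z up, the work surface at z = 0. Lengths are in m, angles in degrees, forces in N, time in s.
With the tool pointing down it reaches from about 0.325 to 0.85 m from the base axis. Payload 15.5 kg.
Tool frame: the origin (TCP) lies at the very end of the fingers, on their centre line; the grasp point (between the pads) lies arm.grip_depth behind it (arm.grip_depth is the distance from the TCP to the grasp point, in m); z points along the fingers, y is the line along which they close (so a half turn about z gives the same grasp; the last joint's range is limited). The gripper opens to 91 mm and grips with 3 to 60 N. Pads are 32 mm wide; open, the fingers measure 118 mm over their backs; the gripper's body (76 mm by 178 mm) begins 60 mm behind the grasp point.
Start: joints at [65.919, 28.281, 77.091, -0, 74.628, -5.472], TCP at [0.199, 0.592, 0.214] pointing down, gripper open.
Joint ranges: [-166.48, 166.48], [-47.26, 123.95], [12.59, 153.08], [-70.14, 250.14], [6.76, 159.57], [-176.63, 176.63]. Speed limits (degrees/s): [108.29, 108.29, 147.25, 172.46, 172.46, 172.46].

### API

Orientations are given as a 3x3 rotation matrix whose columns are the frame's x, y, z axes.
In Python, from rig import arm gives the robot as it stands. Calls block until the motion is done:
- arm.move_to(position, orientation): joint-space move of the TCP to a pose.
- arm.move_l(position, orientation=None, feed=0.15): straight line of the TCP; orientation=None keeps the orientation; feed is the mean speed in m/s.
- arm.move_joints(angles): joint-space move.
- arm.grip(opening): finger opening in m; the grip force is fixed at half the most; returns when the fingers have stopped.
- arm.sleep(seconds).
- arm.solve_ik(position, orientation): joint angles nearest the present ones, or None.
- arm.snapshot(name): name is "side" or "top"; returns the picture (420x560x3 uint8, red, green, blue); there is no depth.
- arm.get_calibration(name): a dict with "intrinsics" (3x3 intrinsics, pixels), "cam_to_world" (4x4, takes a point from camera to world coordinates). Camera axes: x right, y down, z forward; pixel columns grow to the right and rows downward; lengths in m; the calibration is good to about 2 mm. A picture is of the moment at which its call begins. get_calibration takes no time and is no camera call.
A pose or a line that the arm cannot do raises arm.Unreachable and nothing moves.
- arm.sign_off(): hands the job in; it is judged then, once.
Readings, each from a call of its own:
- arm.current_t(): time.
- arm.current_joint_positions(): joint angles.
- arm.current_dq(): joint speeds.
- arm.current_tau(): joint torques, N m.
- arm.current_ee_pos(): TCP position.
- arm.current_tool_rot(): TCP orientation.
- arm.current_force(): force on the tool from outside, world axes, zero at the start.
- arm.current_torque(): the same for the moment, N m.
- arm.current_width(): finger opening in m.
- arm.current_grasp_force(): force on a finger pad.
Only numpy, scipy, OpenCV 4.12 (cv2) and the standard library are available. Lean on these libraries where they do the work, as an engineer would, in place of code of your own. Each camera call takes 0.05 s, during which the arm holds its last target. There are 200 camera calls.

### The job

The ratchet wrench on the leaning pressure vessel is still set to tighten: flip its red direction lever fully over to the loosening side first, then work the handle back and forth to unscrew the brass plug by at least a third of a turn. Do not tighten the plug any further, leave the lever on the loosening side, let go of the wrench, and leave the white cap and the glass vial on the base plate where they are.

Things in the scene. Friction and masses are not known exactly. Their poses are not given: they have to be found in the camera images.
- stand: Aluminium base plate (350 x 460 mm), bolted down, with a steel pressure vessel leaning 35 deg towards the robot between blue cheeks. Origin on the bench straight below axis_point; z up, x level to the back of the stand (about away from the robot), y level to the left. Wrench and plug turn about an axis pointing up and 35 deg forward: (-0.574, 0, 0.819) here. Uphill, square to it, is (0.819, 0, 0.574).
- axis_point (a point): Point on the turning axis, 210 mm above the stand's origin, in the middle of the wrench head (72 mm wide, 24 mm thick). 'The plane' passes through it square to the axis. Turned like the stand. Seen down the axis, anticlockwise loosens: then the grip post, on the downhill side, moves to the right (-y).
- tube_mid (a point): Middle of a level steel tube, 18 mm thick, along the stand's y, on posts 210 mm to each side; 46 mm behind and 200 mm above axis_point. It bars a vertical tool from the direction lever: reach the lever with the tool leaned like the turning axis, from the handle side.
- grip_mid (a point): Middle of the wrench's grip: a black post with a red band, 24 mm thick, reaching 27 mm to each side of this point along the turning axis; 130 mm from that axis (downhill of it when central), 33 mm above the plane, on a bar 22 mm wide. The handle swings 0.65 rad either way from central to firm stops. It drags with 0.4 Nm, so stays put; driving the plug takes about 1.5 Nm in all.
- lever_stud (a point): Middle of the red stud of the direction lever, 12 mm thick, along the turning axis, free for 13 mm above and 15 mm below this point; push it sideways. The lever pivots on the wrench head 42 mm from the axis, opposite the handle; the stud is 34 mm further out (uphill) and 37 mm above the plane. It rides round with the wrench.
- lever (a joint): Direction lever, rad: -0.45 stop (stud to the stand's right, -y: tightens) to +0.45 stop (stud to the left, +y: loosens). Friction of 0.07 Nm (2 N at the stud) holds it where left. Fully over to the left, the ratchet drives the plug anticlockwise and clicks freely clockwise; to the right the reverse; half-way it drives nothing. Starts on the tightening side.
- plug (a joint): Turn of the brass hex plug (26 mm across flats, red mark on top) in the wrench head, rad; 0 at the start, grows anticlockwise seen from above (loosening; a third of a turn is 2.09), below 0 if tightened. Held by 1.1 Nm of friction; stop at 6.2. Only the ratchet turns it. The ratchet has 15 teeth: up to 0.42 rad of each drive stroke is free before it catches.
- white_cap: Bystander: white screw cap, 36 mm wide, 22 mm tall, on the base plate. Origin under its centre.
- vial: Bystander: small glass vial with a black cap, 28 mm wide, 50 mm tall, on the base plate. Origin under its centre.

How it is judged:
By the outcome, as a careful person would: the job done as asked, in the order asked, and still so for the second after the job is handed in, with the robot touching nothing.
It also fails if it takes over 72 s, if anything falls off the work surface, if the arm or the gripper's body presses on something with over 40 N, if the wrist force passes 120 N, or if a joint passes its speed limit or range.

## Working session

There is one attempt and no reset: what is moved stays moved. The work goes in short steps, each a Python script; the robot and the scene stay as the last script left them, time stands still between calls to the robot, and variables do not carry over. Pictures are saved under pics/ and viewed, at most 10 in all, crops included, and the job is handed in when it is done.

```bash
mkdir -p pics; ls; python3 - <<'E'
from rig import arm
import cv2
for n in("side","top"):
    cv2.imwrite(f"pics/{n}0.png",arm.snapshot(n)[:,:,::-1])
    c=arm.get_calibration(n);print(c["intrinsics"],c["cam_to_world"])
print(arm.grip_depth,arm.current_t(),arm.current_tool_rot())
E
```

```text
pics
[[513.76578688   0.         281.52947715]
 [  0.         513.76578688 210.07560329]
 [  0.           0.           1.        ]] [[ 0.99527142 -0.05493756  0.08010407  0.52232832]
 [-0.09659119 -0.64675187  0.75655942 -0.73568815]
 [ 0.01024393 -0.76071932 -0.64900014  0.90992431]
 [ 0.          0.          0.          1.        ]]
[[468.27049795   0.         285.06257041]
 [  0.         468.27049795 215.39270767]
 [  0.           0.           1.        ]] [[-1.18685905e-01 -9.72141588e-01  2.02124684e-01  4.15226046e-01]
 [-9.92931484e-01  1.16375134e-01 -2.33215641e-02  2.36749790e-02]
 [-8.50424797e-04 -2.03463904e-01 -9.79082079e-01  1.11429131e+00]
 [ 0.00000000e+00  0.00000000e+00  0.00000000e+00  1.00000000e+00]]
0.0188 0.1 [[-9.47715142e-01  3.19117270e-01 -4.22230584e-04]
 [ 3.19117538e-01  9.47714635e-01 -9.83359428e-04]
 [ 8.63471283e-05 -1.06668580e-03 -9.99999427e-01]]
```

View pics/side0.png

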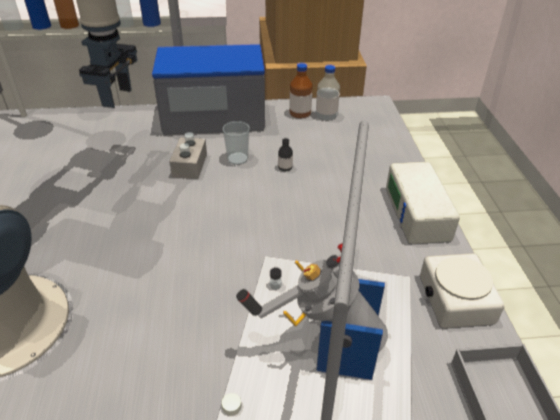

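View pics/top0.png

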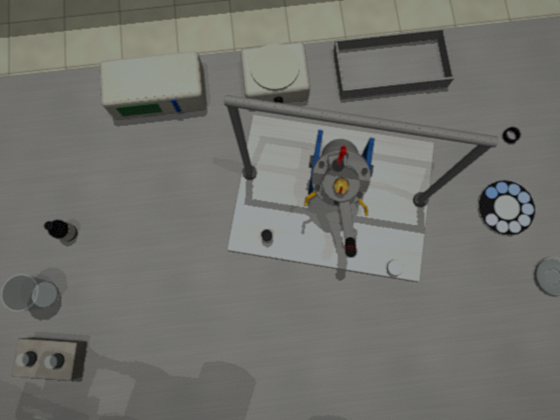

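Side view: the grip post is at about (249,302), the red stud at (340,250) and partly hidden by the tube, the vial at (276,277) and the cap at (232,403). Top view: the grip is at (350,247), the lever and stud at (342,155), the plug at (341,186), the vial at (267,236) and the cap at (395,267). I'll crop in closer.

```bash
python3 - <<'E'
import cv2,numpy as np
s=cv2.imread("pics/side0.png")[230:360,220:400];t=cv2.imread("pics/top0.png")[130:275,240:420]
a=cv2.resize(s,None,fx=4,fy=4,interpolation=2)
b=cv2.resize(t,None,fx=4,fy=4,interpolation=2)
cv2.imwrite("pics/sc.png",a);cv2.imwrite("pics/tc.png",b)
for n in("side","top"):
    im=cv2.imread(f"pics/{n}0.png");h=cv2.cvtColor(im,cv2.COLOR_BGR2HSV)
    for nm,m in(("red",((h[...,0]<6)|(h[...,0]>173))&(h[...,1]>140)&(h[...,2]>50)),("yel",(h[...,0]>10)&(h[...,0]<28)&(h[...,1]>150)&(h[...,2]>90))):
        k,_,st,c=cv2.connectedComponentsWithStats(m.astype(np.uint8))
        for i in range(1,k):
            if st[i,4]>4 and st[i,1]>120: print(n,nm,st[i],c[i].round(1))
E
```

```text
side red [339 244   3   6  14] [340.1 246.5]
side red [336 257   4   5  13] [337.8 259.2]
side yel [296 261   8   9  22] [299.  264.9]
side yel [305 265  15  14 142] [312.1 271.4]
side yel [284 312  21  13  83] [294.6 317.8]
top red [337 146  10  19  91] [341.4 154.4]
top red [347 245   8   3  11] [350.4 246.1]
top yel [334 179  14  14 143] [340.8 185.2]
top yel [305 192  11  13  52] [309.3 197.2]
top yel [358 200  10  15  38] [363.1 206.2]
```

View pics/sc.png

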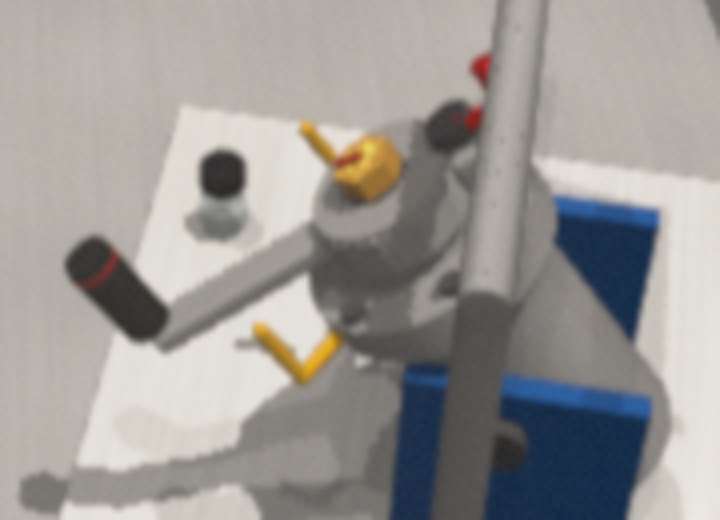

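View pics/tc.png

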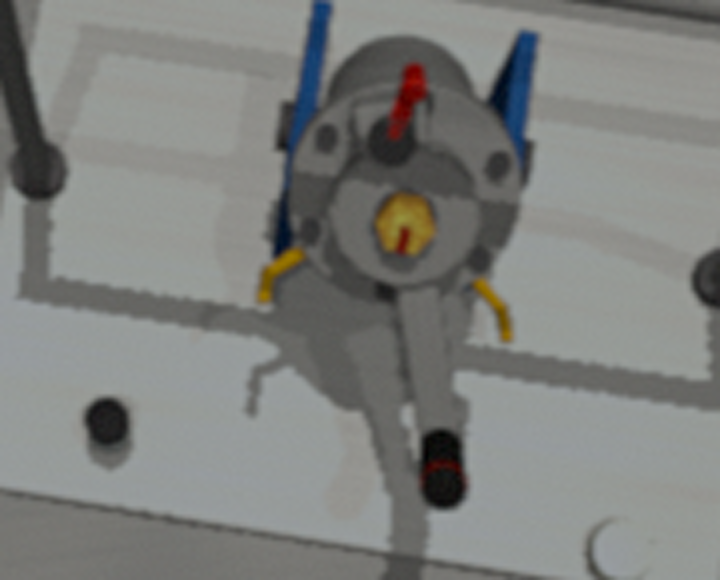

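Crops: the grip post's mid is at side (249.5,302) and top (350.5,247). The plug's top face is at side ~(311,271) and top (341,186). The stud is at top ~(343.5,149), leaning to the stand's right, which is the tightening side. Yellow horns mark the stops. Next I'll solve for the stand pose.

```bash
cat > h.py <<'E'
from rig import arm
import numpy as np,cv2
from scipy.optimize import least_squares
C={n:arm.get_calibration(n) for n in("side","top")}
def ray(n,uv):
    T=np.array(C[n]["cam_to_world"]);d=T[:3,:3]@np.linalg.inv(C[n]["intrinsics"])@[uv[0],uv[1],1];return T[:3,3],d/np.linalg.norm(d)
def onz(n,uv,z):
    o,d=ray(n,uv);return o+d*(z-o[2])/d[2]
def tri(s,t):
    A=[];b=[]
    for n,u in(("side",s),("top",t)):
        o,d=ray(n,u);P=np.eye(3)-np.outer(d,d);A.append(P);b.append(P@o)
    x=np.linalg.lstsq(np.vstack(A),np.hstack(b),rcond=None);return x[0],np.sqrt(x[1]) if len(x[1]) else 0
def proj(n,p):
    T=np.linalg.inv(C[n]["cam_to_world"]);q=C[n]["intrinsics"]@(T[:3,:3]@p+T[:3,3]);return q[:2]/q[2]
E
python3 - <<'E'
from h import *
np.set_printoptions(precision=4,suppress=True)
im=cv2.imread("pics/top0.png")
print("grip",tri((249.5,302),(350.5,247))); print("plug",tri((311,271),(341,186)))
print("horns",tri((299,265),(309.3,197.2)),tri((294.6,317.8),(363.1,206.2)))
print("stud top",onz("top",(343.5,149),.26+.02))
a,b=onz("top",(230,101),.41),onz("top",(493,141),.41)
print("tube",a,b,(a+b)/2,np.linalg.norm(a-b),np.degrees(np.arctan2(*(a-b)[:2])))
print("vial",onz("top",(267,236),.055),tri((276,277),(267,236)),"cap",onz("top",(395,267),.03))
# plate: white mask corners
h=cv2.cvtColor(im,cv2.COLOR_BGR2HSV)
g=cv2.cvtColor(im,cv2.COLOR_BGR2GRAY)
for z in(.008,):
  P=[onz("top",u,z) for u in((229,250),(420,279),(435,149),(250,115))]
  print(np.array(P),[np.linalg.norm(P[i]-P[i-1]) for i in range(4)],np.mean(P,0))
E
```

```text
grip (array([ 0.5299, -0.1235,  0.1663]), array([0.0003]))
plug (array([ 0.6432, -0.1132,  0.2281]), array([0.0004]))
horns (array([ 0.6347, -0.0527,  0.1826]), array([0.0066])) (array([ 0.6106, -0.163 ,  0.1619]), array([0.0019]))
stud top [ 0.7007 -0.1201  0.28  ]
tube [0.759  0.0729 0.41  ] [ 0.6412 -0.3353  0.41  ] [ 0.7001 -0.1312  0.41  ] 0.4248781360324068 16.09625162087081
vial [0.591  0.0452 0.055 ] (array([0.5939, 0.0456, 0.0416]), array([0.001])) cap [ 0.4879 -0.24    0.03  ]
[[ 0.576   0.1396  0.008 ]
 [ 0.4546 -0.2989  0.008 ]
 [ 0.7667 -0.3927  0.008 ]
 [ 0.9113  0.0545  0.008 ]] [np.float64(0.3458764049801578), np.float64(0.4550153260225018), np.float64(0.325821409769086), np.float64(0.47002636065214726)] [ 0.6772 -0.1244  0.008 ]
```

```bash
cat >> h.py <<'E'
yaw=np.radians(-16.0);c,s=np.cos(yaw),np.sin(yaw)
S=np.array([[c,-s,0],[s,c,0],[0,0,1.]])
O=np.array([.6556,-.1176,.21]);L=np.radians(35)
A=S@[-np.sin(L),0,np.cos(L)];U=S@[np.cos(L),0,np.sin(L)];V=S[:,1]
def P(u,v,h): return O+u*U+v*V+h*A
def rot(th,sg=1):
    y=sg*(-np.sin(th)*U+np.cos(th)*V);z=-A;return np.column_stack([np.cross(y,z),y,z])
def grip_p(th,h=.0145,r=.13): return P(-r*np.cos(th),-r*np.sin(th),h)
def stud(th,lev): return P(.042*np.cos(th)+.034*np.cos(th+lev),.042*np.sin(th)+.034*np.sin(th+lev),.037)
E
python3 - <<'E'
from h import *
np.set_printoptions(precision=1,suppress=True)
for sg in(1,-1):
    for q in((.076,-.03,.17),(.076,-.03,.027),(.076,.022,.027),(-.05,-.03,.22)): print(sg,P(*q),arm.solve_ik(P(*q),rot(0,sg)))
    for th in(-.62,-.3,0,.3,.62): print(sg,th,arm.solve_ik(grip_p(th),rot(th,sg)),arm.solve_ik(grip_p(th,.11),rot(th,sg)))
print([proj("top",grip_p(.317,.033)),proj("side",grip_p(.317,.033)),proj("top",stud(.317,-.45)),proj("side",stud(.317,-.45))])
E
```

```text
1 [ 0.6 -0.1  0.4] [-19.    5.5  92.2   2.3  47.3 -94. ]
1 [ 0.7 -0.2  0.3] [-18.5  19.1  93.4   2.6  32.5 -94.3]
1 [ 0.7 -0.1  0.3] [-12.6  19.6  92.6  -3.6  32.9 -84.2]
1 [ 0.5 -0.1  0.4] [-20.3  -5.7 108.5   3.7  42.4 -96.2]
1 -0.62 [ -3.3  21.1 116.4 -41.9  10.9  -2.7] [ -1.3   8.8 116.5 -22.7  22.2 -21.2]
1 -0.3 None [ -7.2   7.6 120.6 -16.7  17.8 -49.7]
1 0 None [-14.4   6.7 122.6  -3.4  15.7 -85.5]
1 0.3 None [ -21.9    6.2  122.5   11.8   16.8 -123.4]
1 0.62 None [ -28.5    6.1  120.    20.5   20.8 -155.1]
-1 [ 0.6 -0.1  0.4] [-19.    5.5  92.2   2.3  47.3  86. ]
-1 [ 0.7 -0.2  0.3] [-18.5  19.1  93.4   2.6  32.5  85.7]
-1 [ 0.7 -0.1  0.3] [-12.6  19.6  92.6  -3.6  32.9  95.8]
-1 [ 0.5 -0.1  0.4] [-20.3  -5.7 108.5   3.7  42.4  83.8]
-1 -0.62 None [ -1.3   8.8 116.5 -22.7  22.2 158.8]
-1 -0.3 None [ -7.2   7.6 120.6 -16.7  17.8 130.3]
-1 0 None [-14.4   6.7 122.6  -3.4  15.7  94.5]
-1 0.3 None [-21.9   6.2 122.5  11.8  16.8  56.6]
-1 0.62 [-26.6  19.6 119.8  45.4   8.5   0.6] [-28.5   6.1 120.   20.5  20.8  24.9]
[array([350.5, 247.4]), array([248.9, 302.1]), array([344.1, 151.1]), array([343.2, 250.4])]
```

```bash
cat >> h.py <<'E'
def rotg(lean,sg):
    l=np.radians(lean);y=sg*V;z=S@[np.sin(l),0,-np.cos(l)];return np.column_stack([np.cross(y,z),y,z])
def hand(th,lean,sg,up=0.,h=.040):
    R=rotg(lean,sg);return grip_p(th,h)+R[:,2]*(arm.grip_depth-up),R
E
python3 - <<'E'
from h import *
np.set_printoptions(precision=1,suppress=True)
for lean in(20,10):
    for th in(-.62,-.3,0,.3,.62): print(lean,th,arm.solve_ik(*hand(th,lean,1)),arm.solve_ik(*hand(th,lean,1,.1)))
E
```

```text
20 -0.62 [ -5.3  20.8 104.5  -6.3  35.1 -74.8] [ -4.5  10.9 101.1  -5.2  48.6 -75.7]
20 -0.3 [ -9.8  20.1 108.4  -4.   31.6 -80.7] [ -9.3   9.4 104.9  -3.2  45.8 -81.4]
20 0 [-14.9  19.6 110.2  -0.7  30.2 -88.3] [-14.8   8.6 106.7  -0.6  44.7 -88.5]
20 0.3 [-20.1  19.3 109.9   2.7  30.8 -96.2] [-20.5   8.3 106.4   2.2  45.3 -95.7]
20 0.62 [ -24.8   19.3  107.4    5.4   33.7 -102.8] [ -25.6    8.8  103.9    4.4   47.7 -102. ]
10 -0.62 [ -6.5  23.4  96.4  -2.1  50.3 -79.3] [ -6.2  15.6  90.9  -1.9  63.7 -79.5]
10 -0.3 [-10.5  22.5 100.3  -1.3  47.2 -83.7] [-10.3  14.1  94.9  -1.1  61.1 -83.8]
10 0 [-15.   22.  102.   -0.2  46.  -88.9] [-15.   13.3  96.6  -0.2  60.1 -88.9]
10 0.3 [-19.6  21.8 101.7   0.9  46.5 -94.2] [-19.8  13.2  96.2   0.8  60.6 -94.1]
10 0.62 [-23.8  21.9  99.1   1.8  49.1 -98.9] [-24.1  13.8  93.5   1.6  62.8 -98.7]
```

```bash
python3 - <<'E'
from h import *
np.set_printoptions(precision=3,suppress=True)
R=rot(0)
p=arm.current_ee_pos();arm.move_l(np.array(p)+[0,0,.2]);
arm.grip(0.0)
arm.move_to(P(-.05,-.028,.22),R)
arm.move_l(P(.076,-.028,.17),R,feed=.2)
arm.move_l(P(.076,-.028,.027),R,feed=.12)
print(arm.current_t(),arm.current_ee_pos()-P(.076,-.028,.027),arm.current_force(),arm.current_width())
for v in np.arange(-.02,.0241,.004):
    u=.076-.007*max(0,(v+.01)/.03)
    arm.move_l(P(u,v,.027),R,feed=.05);print(round(v,3),np.array([arm.current_force()@k for k in(U,V,A)]))
for n in("side","top"): cv2.imwrite(f"pics/{n}1.png",arm.snapshot(n)[:,:,::-1])
print(arm.current_t())
a=cv2.imread("pics/side1.png")[200:360,200:400];b=cv2.imread("pics/top1.png")[110:270,240:440]
cv2.imwrite("pics/c1.png",cv2.resize(np.hstack([a,b]),None,fx=2,fy=2,interpolation=2))
E
```

```text
7.7417 [-0.     0.     0.001] [-0.577  0.887  0.258] 0.0002852038644349207
-0.02 [-0.427 -0.128  1.17 ]
-0.016 [ 0.512 -0.201 -0.38 ]
-0.012 [-0.265  0.062  0.178]
-0.008 [-0.018 -0.945 -0.13 ]
-0.004 [ 1.149 -0.438  0.288]
0.0 [-0.584 -0.688  0.276]
0.004 [ 0.276 -0.222 -0.383]
0.008 [ 0.549 -0.685  0.731]
0.012 [-0.71  -1.54   0.321]
0.016 [-0.641 -1.714  0.27 ]
0.02 [-1.249 -1.943  0.418]
0.024 [-2.396 -3.721  0.051]
10.9
```

View pics/c1.png

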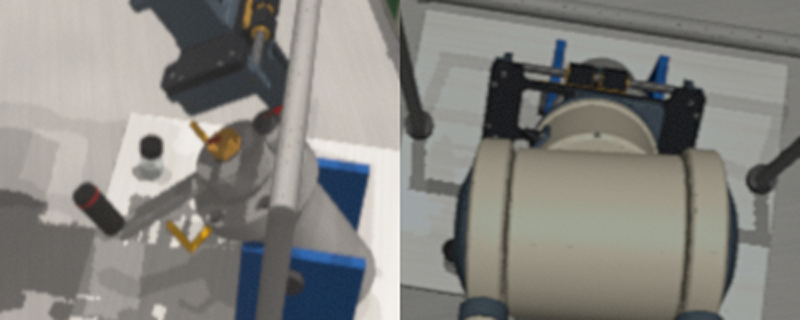

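The gripper hides the lever in both views. The push force is rising, so the lever is close to its stop. I'll push a little further until the wrench itself gives, back off and look.

```bash
python3 - <<'E'
from h import *
np.set_printoptions(precision=3,suppress=True)
R=rot(0)
for v in(.026,.028,.030,.032):
    arm.move_l(P(.068,v,.027),R,feed=.04);f=np.array([arm.current_force()@k for k in(U,V,A)]);print(v,f)
arm.move_l(P(.068,.02,.027),R);arm.move_l(P(.068,.02,.12),R,feed=.2)
arm.move_l(P(-.13,-.02,.22),R,feed=.3)
R2=rotg(20,1);arm.move_to(np.array([.42,-.05,.40]),R2)
for n in("side","top"): cv2.imwrite(f"pics/{n}2.png",arm.snapshot(n)[:,:,::-1])
print(arm.current_t())
a=cv2.imread("pics/side2.png")[200:360,200:400];b=cv2.imread("pics/top2.png")[120:280,240:440]
cv2.imwrite("pics/c2.png",cv2.resize(np.hstack([a,b]),None,fx=2,fy=2,interpolation=2))
E
```

```text
0.026 [-4.443 -7.697  1.334]
0.028 [-4.362 -8.18   1.429]
0.03 [ -6.958 -12.915   0.508]
0.032 [ -8.968 -18.881   1.222]
14.425
```

View pics/c2.png

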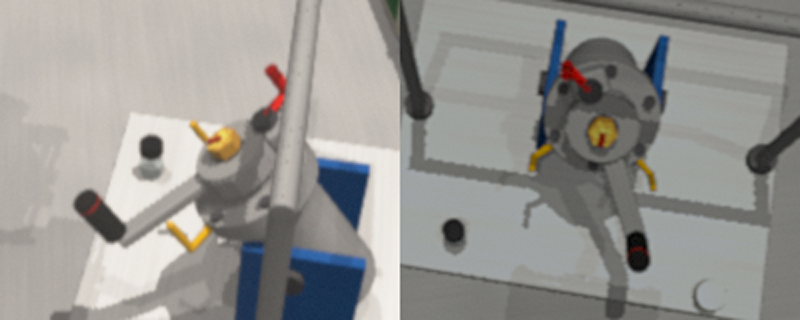

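The lever now points left, with the stud at top crop (570,70). The handle has turned a little further anticlockwise, with the post at side (249.5,306) and top (358.5,245). Next I'll cage the post and make a guarded return stroke, then the drive strokes.

```bash
cat >> h.py <<'E'
def tang(th): return -(-np.sin(th)*U+np.cos(th)*V)   # direction grip moves when loosening
def sweep(a,b,lim,feed=.12,n=8):
    log=[]
    for th in np.linspace(a,b,n+1)[1:]:
        arm.move_l(*hand(th,20,1),feed=feed);f=float(arm.current_force()@tang(th));log.append(round(f,1))
        if abs(f)>lim: print("LIMIT at",th);break
    print(round(arm.current_t(),1),round(th,2),log);return th
E
python3 - <<'E'
from h import *
np.set_printoptions(precision=3,suppress=True)
g,e=tri((249.5,306),(358.5,245));th=float(np.arctan2(-(g-O)@V,-(g-O)@U));print(g,e,th,(g-O)@A,np.hypot((g-O)@V,(g-O)@U))
assert .3<th<.62 and abs((g-O)@A-.033)<.006
arm.grip(.062)
p,R=hand(th,20,1,.1);arm.move_to(p,R)
arm.move_l(*hand(th,20,1),feed=.1);print("down",arm.current_force())
arm.grip(.030);print(arm.current_width(),arm.current_force(),arm.current_t())
sweep(th,th-.5,8,n=6)
E
```

```text
[ 0.53  -0.139  0.174] [0.001] 0.4495178397256458 0.036391798000473284 0.12703925363153853
down [-0.179  0.214  0.086]
0.02962478174299769 [-0.353 -1.464 -0.177] 18.0333
19.5 -0.05 [0.0, 0.8, 0.3, 0.3, 0.3, 0.6]
```

The post's position fits (h 36 mm, radius 127 mm). Contact force is lower than expected, so I'll check the cage with a picture.

```bash
python3 - <<'E'
from h import *
a=arm.snapshot("side")[180:380,180:400,::-1];b=arm.snapshot("top")[100:300,230:450,::-1]
cv2.imwrite("pics/c3.png",cv2.resize(np.hstack([a,b]),(792,360),interpolation=2))
E
```

```text
(no output)
```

View pics/c3.png

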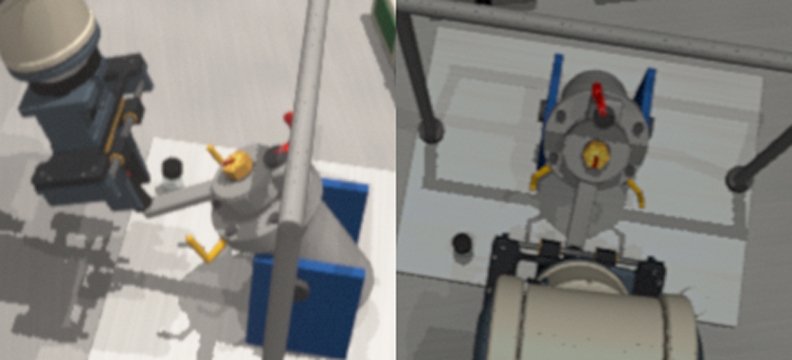

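The post is caged and the handle followed to about central. The lever leans left relative to the handle, with the stud top at about top (342,148). I'll check its angle numerically.

```bash
python3 - <<'E'
from h import *
np.set_printoptions(precision=1,suppress=True)
im=arm.snapshot("top");h=cv2.cvtColor(im,cv2.COLOR_RGB2HSV)
def red(im):
    h=cv2.cvtColor(im,cv2.COLOR_RGB2HSV);m=((h[...,0]<6)|(h[...,0]>173))&(h[...,1]>140)&(h[...,2]>50);m[:135]=0;m[172:]=0
    y,x=np.nonzero(m);return np.array([x.mean(),y.mean()]),len(x)
i2=cv2.imread("pics/top2.png")[:,:,::-1].copy();i0=cv2.imread("pics/top0.png")[:,:,::-1].copy()
for nm,i,th in(("start",i0,.317),("flipped",i2,.45),("now",im,-.03)):
    print(nm,red(i))
    for lev in(-.45,-.2,0,.2,.45):
        # centroid of red: half-way between lever arm and stud; predicted points
        q=[stud(th,lev)+A*k for k in(-.012,.013)];piv=P(.042*np.cos(th),.042*np.sin(th),.02)
        print("  ",lev,proj("top",piv),proj("top",q[0]),proj("top",q[1]))
E
```

```text
start (array([341.4, 154.4]), 91)
   -0.45 [338.4 165.3] [343.9 149.5] [344.3 153. ]
   -0.2 [338.4 165.3] [339.5 148.8] [339.7 152.2]
   0 [338.4 165.3] [335.9 149. ] [336.  152.5]
   0.2 [338.4 165.3] [332.4 149.9] [332.4 153.4]
   0.45 [338.4 165.3] [328.4 151.9] [328.3 155.5]
flipped (array([326.7, 157.5]), 100)
   -0.45 [335.6 165.9] [338.7 149.6] [338.9 153.1]
   -0.2 [335.6 165.9] [334.2 149.5] [334.3 153. ]
   0 [335.6 165.9] [330.7 150.1] [330.6 153.7]
   0.2 [335.6 165.9] [327.3 151.5] [327.2 155. ]
   0.45 [335.6 165.9] [323.7 154. ] [323.4 157.6]
now (array([342.5, 154.5]), 96)
   -0.45 [346.  165.4] [357.2 152.3] [357.9 155.9]
   -0.2 [346.  165.4] [353.3 150.1] [353.9 153.7]
   0 [346.  165.4] [349.9 149.1] [350.3 152.6]
   0.2 [346.  165.4] [346.3 148.8] [346.6 152.3]
   0.45 [346.  165.4] [341.8 149.4] [342. 153.]
```

The lever is fully over. Now the drive strokes.

```bash
python3 - <<'E'
from h import *
arm_th=.4495-.5
th=sweep(arm_th,-.60,12,n=5)
for k in range(3):
    th=sweep(th,.61,30,n=8)
    if k<2: th=sweep(th,-.61,12,n=8)
i=arm.snapshot("top")[130:230,290:420,::-1];cv2.imwrite("pics/c4.png",cv2.resize(i,None,fx=5,fy=5,interpolation=2))
print(arm.current_t())
E
```

```text
21.0 -0.6 [1.2, 0.5, -0.2, -0.3, 0.3]
23.6 0.61 [-0.4, -2.7, -4.7, -4.6, -4.9, -5.3, -5.2, -5.1]
26.1 -0.61 [0.3, 0.7, -0.5, 0.7, -0.9, -0.5, -0.4, -0.4]
28.6 0.61 [0.2, 0.2, -4.0, -5.1, -5.1, -4.9, -5.5, -5.4]
31.1 -0.61 [0.2, 0.2, -0.7, 0.5, 0.5, 0.5, 0.3, -0.0]
33.7 0.61 [-0.9, -0.4, -4.5, -5.2, -6.2, -5.8, -4.5, -4.5]
33.7333
```

View pics/c4.png

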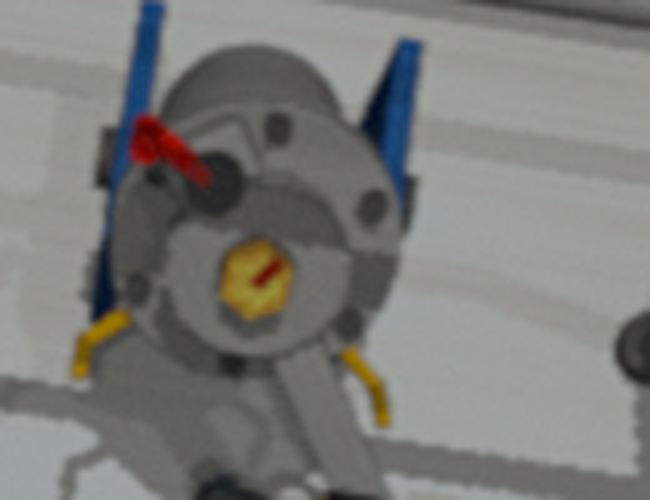

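The red mark has gone from about 6 o'clock to about 1:30, anticlockwise, or roughly 2.3–2.5 rad. The lever is still left. One more stroke for margin, then release, retreat and check.

```bash
python3 - <<'E'
from h import *
th=sweep(.61,-.61,12);th=sweep(th,.60,30)
th=sweep(th,.585,12,n=1)
arm.grip(.062);p,R=hand(th,20,1,.12);arm.move_l(p,R,feed=.12);arm.move_to(np.array([.40,0,.42]),R)
arm.sleep(.3);print(arm.current_t(),arm.current_force())
i=arm.snapshot("top")[120:290,240:430,::-1];cv2.imwrite("pics/c5.png",cv2.resize(i,None,fx=3.5,fy=3.5,interpolation=2))
E
```

```text
36.3 -0.61 [0.2, -0.1, -0.6, 0.1, -0.6, 0.4, -0.0, 0.3]
38.8 0.6 [0.2, -0.7, -4.0, -5.5, -5.6, -5.1, -5.1, -4.5]
39.0 0.58 [-6.5]
42.0667 [ 0.02085776 -0.13485503  1.01005733]
```

View pics/c5.png

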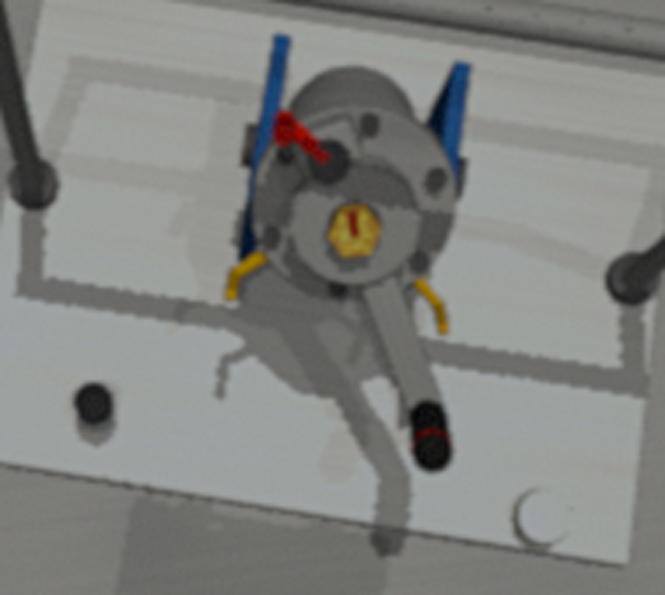

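The mark is at 12 o'clock, about half a turn (~3.2 rad) loosened. The lever is fully left, the gripper is clear of the wrench, and the vial and cap haven't moved.

```bash
python3 -c "
from rig import arm
print(arm.sign_off())"
```

```text
the job is handed in; nothing more can be done
None
```

The job is handed in: I flipped the lever fully to the loosening side first, then unscrewed the plug about half a turn and let go of the wrench, with the cap and vial left in place, at about 42 s of the 72 s allowed.

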